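Test and reset the conveyor stop

ROBOT

A 6-joint arm with a two-finger parallel gripper is mounted at the origin on the work surface; the furniture and walls round the work are solid. World frame = base frame: x ahead of the robot, y to its left, z up, the work surface at z = 0. Lengths are in mm, angles in rad, forces in N, time in s.
With the tool pointing down it reaches from about 300 to 775 mm from the base axis. Payload 14.6 kg.
Tool frame: the origin (TCP) lies on the centre line of the jaws, within the pads' length; the fingertips stand 19 mm ahead of it and the grasp point (between the pads) is the TCP (bot.tip_reach is the distance from the TCP to the fingertips, in mm); y points along the fingers, x is the direction in which the jaws open and shut, and the axes are right-handed (so a half turn about y gives the same grasp; the last joint's range is limited). The gripper opens to 85 mm and grips with 20 to 120 N. Pads are 22 mm wide; open, the fingers measure 114 mm over their backs; the gripper's body (76 mm by 85 mm) begins 54 mm behind the grasp point. The pads swing forward as they close: fully open they stand 13 mm farther back than shut.
Start: joints at [1.232, 0.3, 1.521, -0, 1.321, -0.067], TCP at [147.654, 529.8, 250.281] pointing down, gripper open.
Joint ranges: [-3.03, 3.03], [-0.79, 2.21], [0.23, 2.52], [-1.04, 4.18], [0, 3.07], [-2.55, 2.55]. Speed limits (rad/s): [2.22, 2.22, 2.57, 3.14, 3.14, 3.14].

INTERFACE

Orientations are given as a unit quaternion [w, x, y, z].
In Python, from rig import bot gives the robot as it stands. Calls block until the motion is done:
- bot.move_to(position, orientation): joint-space move of the TCP to a pose.
- bot.servo_line(position, attitude=None, speed=150, until_force=None): straight line of the TCP; attitude=None keeps the orientation; speed is the mean speed in mm/s. With until_force (N) it stops when the force on the tool has changed by that much, and returns True; else False.
- bot.move_joints(angles): joint-space move.
- bot.move_gripper(opening, grip_force=None): finger opening in mm; grip_force is the grip in N (None keeps the last); returns when the fingers have stopped.
- bot.dwell(seconds).
- bot.ik(position, orientation): joint angles nearest the present ones, or None.
- bot.read_state(): the state.
- bot.read_camera(name): name is "scene" or "top"; returns a dict with "image" (384x512x3 uint8, blue, green, red), "depth" (384x512 float32, mm along the optical axis (not along the pixel's ray), 0 where there is no reading), "fovy" (degrees; the focal length in pixels is half the picture's height over the tangent of half this angle, whatever the lens; pixels are square), "cx", "cy" (the principal point, pixels), "eye" and "attitude" of the camera in the world. Camera axes: x right, y down, z forward; pixel columns grow to the right and rows downward; lengths in mm; the calibration is good to about 2 mm. A picture is of the moment at which its call begins.
A pose or a line that the arm cannot do raises bot.MotionError and nothing moves.
- bot.finish_job(): hands the job in, once; it reports no verdict.
The state is a dict: "clock": time; "joint_positions": joint angles; "qvel": joint speeds; "effort": joint torques, N m; "ee_pos": TCP position; "tool_rot": TCP orientation; "ft_force": force on the tool from outside, world axes, zero at the start; "moment": the same for the moment, N m; "grip_width": finger opening in mm.
Only numpy, scipy, OpenCV 4.12 (cv2) and the standard library are available. Lean on these libraries where they do the work, as an engineer would, in place of code of your own. Each camera call takes 0.05 s, during which the arm holds its last target.

TASK

Test the potting conveyor's stop control: press the mushroom stop all the way in so that it latches and let go of it, so that it stays in by itself; then twist its head clockwise (seen from above) by pushing on an ear until it springs back up, and last press the round start button fully in and let it come out again. Do it all with light touches of the fingertips or the sides of the fingers: grip nothing, do not press the square button, and leave the jars and pots where they stand.

Things in the scene. Friction and masses are not known exactly. Their poses are not given: they have to be found in the camera images.
- stop_box: Fixed control box, 110 x 110 mm and 65 mm high, grey with an aluminium cover, carrying one black mushroom stop on top. Origin at the centre of its underside, on the table; z up. It stands anywhere in the middle of the table, turned by up to 0.5 rad.
- stop_top (a point): Centre of the top of the mushroom head: 111 mm above the table when out, 103 mm latched, 101 mm fully in. The head is a black domed round cap 56 mm across with two straight ears, opposite each other along this point's y axis. z is the axis, up; the frame turns with the head.
- stop_ear (a point): Middle of the outer part of the ear on the head's +y side, 42 mm from the axis, half-way up the ear, 14 mm lower than the top of the head. Each ear is 14 mm wide, 16 mm high and ends 52 mm from the axis. Below the ears are 24 mm free (16 mm latched) down to the box, save for a steel collar round the stem (26 mm radius, 7 mm high).
- stop_press (a joint): How far the mushroom is pushed in, m: 0 out, 0.010 at the hard end. It needs about 5 N; it latches if let go after being pushed past 0.0085 and then rests at 0.007 to 0.008. Unlatched, a spring brings it out to 0.
- stop_head (a joint): Twist of the mushroom head, rad: 0 at rest, positive clockwise seen from above (the ear on the head's +y side moves towards its +x side). A light spring (0.1 N m/rad) turns it back to 0. The latch frees the head at 0.4 to 0.5 and it springs up about 8 mm by itself; hard end at 0.9; it does not turn the other way.
- start_box: Fixed small grey box, 64 x 64 mm and 50 mm high, carrying the round start button. Origin at the centre of its underside; z up.
- start_top (a point): Centre of the top of the start button: a round black cap 32 mm across in a round steel ring on a small grey box 64 x 64 mm and 50 mm high; this point is 65 mm above the table when the button is out, 10 mm above the ring. z up.
- start_button (a joint): How far the round start button is pushed in, m: 0 out, 0.006 at the hard end, spring return, 2 N at first and about 4 N at the end.
- reverse_top (a point): Centre of the top of the reverse button, not to be pressed: a square black cap 31 x 31 mm in a square steel frame on an equal small box, 65 mm above the table. The round and the square button may have changed places.
- reverse_button (a joint): How far the square button is pushed in, m: 0 out, 0.006 at the hard end.
- seed_jar_1: Bystander, loose: glass seed jar with green lid, 52 mm across, 69 mm high, beyond the gap between the stop box and the push buttons. Origin at the centre of its underside.
- seed_jar_2: Bystander, loose: glass seed jar with red lid, 52 mm across, 69 mm high, behind the push buttons. Origin at the centre of its underside.
- pot_4: Bystander, loose: small dark nursery pot, 68 mm across, 58 mm high, at the left. Origin at the centre of its underside.
There are look-alikes about, which are no part of the job. Leave any yellow look-alike of the start_box alone.

How it is judged:
By the outcome, as a careful person would: the job done as asked, in the order asked, and still so for the second after the job is handed in, with the robot touching nothing.
It also fails if it takes over 48 s, if anything falls off the work surface, if the arm or the gripper's body presses on something with over 40 N, if the wrist force passes 120 N, or if a joint passes its speed limit or range.

## Working session

There is one attempt and no reset: what is moved stays moved. The work goes in short steps, each a Python script; the robot and the scene stay as the last script left them, time stands still between calls to the robot, and variables do not carry over. Pictures are saved under pics/ and viewed, and the job is handed in when it is done.

```bash
ls; mkdir -p pics; python3 - <<'E'
from rig import bot
import cv2,pickle,numpy as np
d={}
for n in("scene","top"):
    r=bot.read_camera(n);d[n]=r;cv2.imwrite(f"pics/{n}0.png",r["image"])
    print(n,r["fovy"],r["cx"],r["cy"],r["eye"],r["attitude"])
pickle.dump(d,open("cam0.pkl","wb"))
s=bot.read_state();print(s["clock"],s["ee_pos"],s["tool_rot"],s["grip_width"],bot.tip_reach)
E
```

```text
pics
scene 45.147384192291646 257.0649968025385 192.484639094307 [-257.45240982 -668.39615834  945.68160548] [-0.38995479  0.82544181 -0.36772544  0.17708494]
top 54.40030565750676 262.7335737734384 192.2298953197011 [ 461.74880139   31.76383408 1253.65678584] [-0.01813721  0.71253579 -0.70070423  0.03126297]
0.1 [147.58477102 529.62064766 249.76407785] [-0.56292946  0.56333638  0.42732607 -0.4279661 ] 85.38120376756646 19.0
```

View pics/scene0.png

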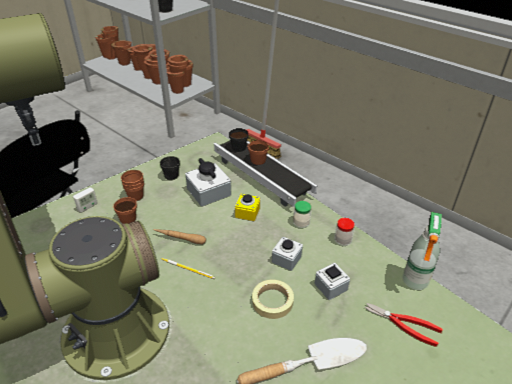

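View pics/top0.png

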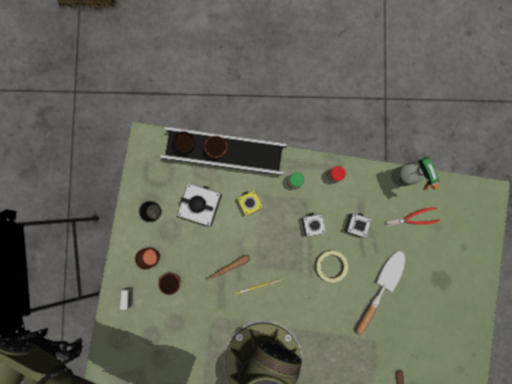

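The top view shows the stop box with its mushroom at (200,204). Three things could be taken for the start button:
- the yellow box at (250,203), which is to be left alone
- the grey box at (315,225), whose cap looks round
- the grey box at (359,225), whose cap looks square

The green-lid jar is at (297,180), the red-lid jar at (338,174) and pot_4 at (150,211). I'll check these in close crops.

```bash
cat > h.py <<'E'
import numpy as np,cv2,pickle
from scipy.spatial.transform import Rotation as R
def rot(q): return R.from_quat([q[1],q[2],q[3],q[0]]).as_matrix()
def ray(c,u,v,z):
    f=192/np.tan(np.radians(c["fovy"]/2)); d=rot(c["attitude"])@np.array([(u-c["cx"])/f,(v-c["cy"])/f,1])
    e=np.array(c["eye"]); return e+d*(z-e[2])/d[2]
def dep(c):
    f=192/np.tan(np.radians(c["fovy"]/2)); v,u=np.mgrid[:384,:512]; D=c["depth"]
    P=np.stack([(u-c["cx"])/f*D,(v-c["cy"])/f*D,D],-1)
    return P@rot(c["attitude"]).T+np.array(c["eye"])
def proj(c,p):
    f=192/np.tan(np.radians(c["fovy"]/2)); q=rot(c["attitude"]).T@(np.array(p)-c["eye"]); return q[:2]/q[2]*f+[c["cx"],c["cy"]]
E
python3 - <<'E'
from h import *
d=pickle.load(open("cam0.pkl","rb"))
t=d["top"]["image"];s=d["scene"]["image"]
def cr(im,x,y,w=30,k=6.5): return cv2.resize(im[y-w:y+w,x-w:x+w],(390,290*390//290),interpolation=cv2.INTER_CUBIC)
a=np.hstack([cr(t,200,204),cr(t,337,225,35)])
b=np.hstack([cr(s,208,180),cr(s,312,265,40)])
cv2.imwrite("pics/crop0.png",cv2.resize(np.vstack([a,b]),(600,600)))
P=dep(d["top"])
g=cv2.cvtColor(t,cv2.COLOR_BGR2GRAY)
for n,(x,y,w,zl,zh) in dict(head=(200,204,24,85,125),hi=(200,204,24,100,125),boxS=(200,204,28,55,72),A=(315,225,14,60,75),B=(359,225,14,60,75),Abox=(315,225,16,40,75),Bbox=(359,225,16,40,75),g=(297,180,12,50,90),r=(338,174,12,50,90),pot=(150,211,15,40,80),yel=(250,203,15,35,90)).items():
    Q=P[y-w:y+w,x-w:x+w];m=(Q[...,2]>zl)&(Q[...,2]<zh)&(d["top"]["depth"][y-w:y+w,x-w:x+w]>0)
    if n[0] in 'hAB' and 'box' not in n: m&=g[y-w:y+w,x-w:x+w]<75
    q=Q[m]; 
    rr=cv2.minAreaRect(q[:,:2].astype(np.float32)) if len(q)>3 else None
    print(n,m.sum(),q.mean(0).round(1),np.ptp(q,axis=0).round(0),rr)
E
```

```text
head 271 [503.2 213.1 107.8] [49. 96. 19.] ((504.6208801269531, 214.42794799804688), (92.56116485595703, 48.101165771484375), 51.23693084716797)
hi 267 [503.3 213.4 107.9] [49. 96. 17.] ((504.6208801269531, 214.42794799804688), (92.56116485595703, 48.101165771484375), 51.23693084716797)
boxS 853 [501.9 211.9  64.8] [130. 130.  16.] ((502.817626953125, 213.91326904296875), (108.21068572998047, 109.39466857910156), 73.37918853759766)
A 59 [ 443.6 -155.2   65.4] [25. 26. 10.] ((443.730712890625, -155.63131713867188), (25.227798461914062, 25.32205581665039), 44.71332550048828)
B 74 [ 445.2 -300.    65.2] [29. 30.  8.] ((444.9256591796875, -300.0072021484375), (27.832489013671875, 27.304353713989258), 78.2861099243164)
Abox 377 [ 442.8 -154.8   53.5] [72. 68. 31.] ((442.8515319824219, -156.23782348632812), (63.358917236328125, 62.494651794433594), 11.791163444519043)
Bbox 381 [ 444.9 -298.9   54.2] [74. 72. 28.] ((444.7322692871094, -301.1517639160156), (63.37223815917969, 63.80918502807617), 75.26866912841797)
g 198 [586.8 -94.6  67.4] [48. 48. 24.] ((587.7987060546875, -94.39485931396484), (47.774776458740234, 47.04031753540039), 6.490684986114502)
r 200 [ 608.5 -227.1   67.6] [48. 50. 25.] ((609.1761474609375, -227.7123565673828), (47.29705810546875, 47.594024658203125), 50.5910530090332)
pot 98 [478.8 378.4  51.2] [64. 68. 23.] ((479.6347961425781, 370.5526123046875), (63.8169059753418, 67.81900787353516), 1.1086392402648926)
yel 389 [510.7  52.2  53.1] [79. 82. 34.] ((513.8277587890625, 53.68793487548828), (68.77497863769531, 63.86876678466797), 27.322776794433594)
```

View pics/crop0.png

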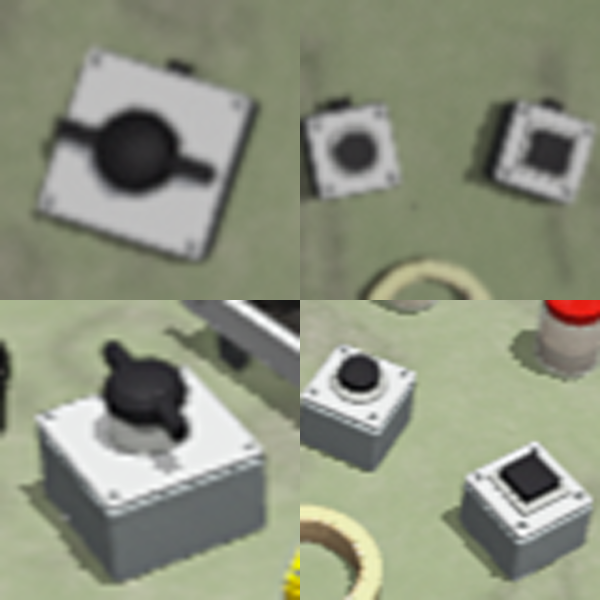

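The crops show a round cap on the box at top pixel (315,225), so that's the start button. The square cap at (359,225) is the reverse button. Next I'll get the ear axis and cross-check these points with the scene camera.

```bash
python3 - <<'E'
from h import *
from rig import bot
d=pickle.load(open("cam0.pkl","rb"))
C=np.array([503.,213.7])
for n in("top","scene"):
    c=d[n];P=dep(c);g=cv2.cvtColor(c["image"],cv2.COLOR_BGR2GRAY)
    for nm,cc,zl,zh,R_ in(("head",C,82,120,60),("top",C,105,120,60),("start",np.array([443.5,-155.5]),60,75,25),("rev",np.array([445,-300.]),60,75,25)):
        r=np.hypot(P[...,0]-cc[0],P[...,1]-cc[1])
        m=(r<R_)&(P[...,2]>zl)&(P[...,2]<zh)&(g<75)&(c["depth"]>0)
        q=P[m];(x,y),rad=cv2.minEnclosingCircle(q[:,:2].astype(np.float32))
        print(n,nm,m.sum(),"mean",q.mean(0).round(1),"circ",round(x,1),round(y,1),round(rad,1),"z99",np.percentile(q[:,2],97).round(1))
        if nm=="head":
            v=q[:,:2]-C;rr=np.hypot(*v.T);k=rr>34
            a=np.arctan2(v[k,1],v[k,0]);
            for lo in(a>0,a<=0):print("  ear",np.degrees(a[lo].mean()).round(1),lo.sum(),q[k][lo].mean(0).round(1),rr[k][lo].max().round(1))
m=rot(bot.read_state()["tool_rot"]);print(m.round(3))
print([x for x in dir(bot) if x[0]!='_'])
E
```

```text
top head 271 mean [503.2 213.1 107.8] circ 505.7 213.6 49.8 z99 113.9
  ear 73.4 19 [515.3 255.1 105.5] 50.6
  ear -106.1 16 [491.6 174.2 105.3] 49.1
top top 213 mean [503.  214.1 109.1] circ 504.1 214.9 49.1 z99 114.1
top start 59 mean [ 443.6 -155.2   65.4] circ 443.9 -154.7 13.9 z99 69.3
top rev 74 mean [ 445.2 -300.    65.2] circ 445.6 -299.9 17.1 z99 68.8
scene head 207 mean [495.6 207.9 105.1] circ 500.0 214.1 48.7 z99 112.8
  ear 77.8 13 [511.7 253.8 102.6] 48.3
  ear -110.3 20 [488.  173.3 101.9] 49.4
scene top 118 mean [499.2 210.7 109. ] circ 499.2 211.8 45.5 z99 113.5
scene start 73 mean [ 441.8 -157.3   64.9] circ 442.0 -157.2 15.6 z99 67.6
scene rev 110 mean [ 443.3 -302.5   65. ] circ 445.3 -302.0 18.9 z99 68.3
[[ 0.268 -0.    -0.963]
 [ 0.963 -0.001  0.268]
 [-0.001 -1.     0.   ]]
['MotionError', 'dwell', 'finish_job', 'ik', 'move_gripper', 'move_joints', 'move_to', 'read_camera', 'read_state', 'servo_line', 'tip_reach']
```

```bash
cat >> h.py <<'E'
def quat(xdir):
    x=np.array([xdir[0],xdir[1],0.]);x/=np.linalg.norm(x);y=np.array([0,0,-1.]);z=np.cross(x,y)
    q=R.from_matrix(np.stack([x,y,z],1)).as_quat();return [q[3],q[0],q[1],q[2]]
C=np.array([502.5,213.]);TH=np.radians(74.)
r_=np.array([np.cos(TH),np.sin(TH)]);t_=np.array([np.sin(TH),-np.cos(TH)])
E
python3 - <<'E'
from h import *
from rig import bot
bot.move_gripper(0)
print(bot.tip_reach,bot.read_state()["grip_width"])
tr=bot.tip_reach
for s in(1,-1):
    q=quat(s*t_);print(s,bot.ik([*C,150+tr],q))
def go(q): 
    bot.move_to([*C,130+tr],q)
q=quat(t_) 
a=bot.ik([*C,150+tr],q)
b=bot.ik([*C,150+tr],quat(-t_))
now=np.array(bot.read_state()["joint_positions"])
best=min([(np.abs(np.array(j)-now).max(),n) for n,j in(("+",a),("-",b)) if j is not None]);print(best)
q=quat(t_ if best[1]=="+" else -t_)
go(q)
f0=bot.read_state()["ft_force"]
bot.servo_line([*C,116+tr],speed=80)
hit=bot.servo_line([*C,99+tr],speed=15,until_force=14)
s=bot.read_state();print(hit,s["clock"],s["ee_pos"]-np.array([0,0,tr]),np.array(s["ft_force"])-f0)
bot.servo_line([*C,125+tr],speed=80)
s=bot.read_state();print(s["clock"],s["ee_pos"],s["joint_positions"])
pickle.dump(q,open("q.pkl","wb"))
c=bot.read_camera("scene");cv2.imwrite("pics/s1.png",cv2.resize(c["image"][130:230,150:270],(720,600),interpolation=cv2.INTER_CUBIC))
E
```

```text
19.0 0.28304807742036486
1 [ 3.33811707e-01  3.70818155e-01  1.62495921e+00 -4.44089210e-16
  1.14581528e+00  6.13064387e-01]
-1 [ 3.33811707e-01  3.70818155e-01  1.62495921e+00 -4.44089210e-16
  1.14581528e+00 -2.52852827e+00]
(np.float64(0.8986036272598588), '+')
True 3.9333 [502.77572533 213.07469509 101.00541466] [-3.60390449 -1.09668222  8.55237743]
4.3917 [502.51632727 213.0036568  144.124242  ] [ 3.33823349e-01  4.01077363e-01  1.64677882e+00 -4.10708253e-05
  1.09285165e+00  6.13075921e-01]
```

View pics/s1.png

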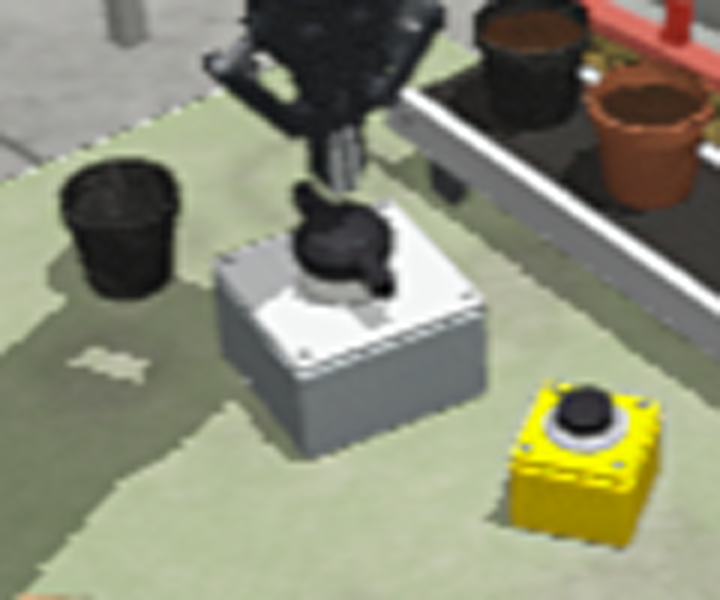

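The crop shows the head at about (345,240), sitting lower on its collar, and the ears haven't turned. The tip bottomed out at 101.0 mm, which matches fully in. I'll confirm the latch by depth from the approach pose.

```bash
cat >> h.py <<'E'
def headz(c):
    P=dep(c);g=cv2.cvtColor(c["image"],cv2.COLOR_BGR2GRAY);r=np.hypot(P[...,0]-C[0],P[...,1]-C[1])
    m=(r<30)&(P[...,2]>85)&(P[...,2]<118)&(g<75)&(c["depth"]>0);z=P[m][:,2];return m.sum(),z.mean().round(1),np.percentile(z,[50,90,97]).round(1)
E
python3 - <<'E'
from h import *
from rig import bot
q=pickle.load(open("q.pkl","rb"))
d=pickle.load(open("cam0.pkl","rb"));print("before",headz(d["scene"]),headz(d["top"]))
S=C+r_*44-t_*38
bot.servo_line([*S,144],speed=150)
bot.servo_line([*S,100.5],speed=100)
for n in("scene","top"):
    c=bot.read_camera(n);print(n,headz(c))
    if n=="scene":cv2.imwrite("pics/s2.png",cv2.resize(c["image"][130:230,150:270],(720,600),interpolation=cv2.INTER_CUBIC))
    else: cv2.imwrite("pics/t2.png",cv2.resize(c["image"][165:245,155:251],(720,600),interpolation=cv2.INTER_CUBIC))
s=bot.read_state();print(s["clock"],s["ee_pos"],s["ft_force"])
E
```

```text
before (np.int64(169), np.float64(105.7), array([107.1, 111.7, 112.9])) (np.int64(227), np.float64(108.2), array([108.5, 112.5, 114.1]))
scene (np.int64(158), np.float64(99.2), array([100.7, 104.4, 106.5]))
top (np.int64(222), np.float64(100.7), array([101. , 105.1, 107. ]))
5.6667 [478.51073904 265.81296356 101.23011282] [0.34849153 0.38818568 0.36119799]
```

View pics/s2.png

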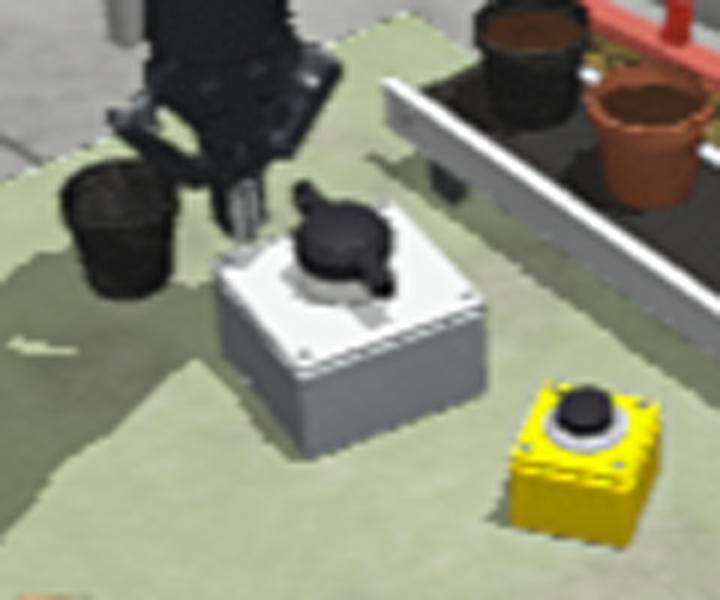

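View pics/t2.png

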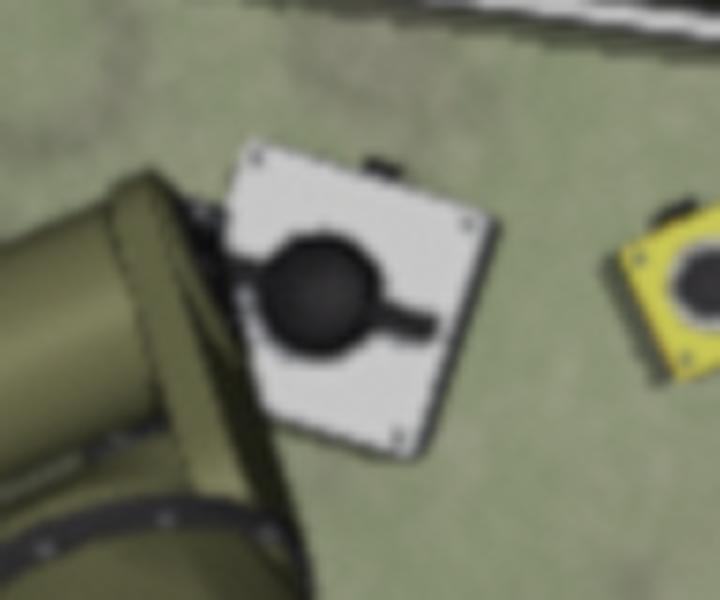

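The head has dropped by about 7.5 mm in both views, so it's latched. The fingers stand free beside the +y ear. Now I'll push the ear clockwise in steps and watch for the spring-up.

```bash
python3 - <<'E'
from h import *
from rig import bot
for k,tt in enumerate((-18,-8,-3,1,5,9,13)):
    S=C+r_*44+t_*tt
    h=bot.servo_line([*S,100.5],speed=40,until_force=12)
    s=bot.read_state();c=bot.read_camera("scene");H=headz(c)
    f=np.array(s["ft_force"]);e=np.array(s["ee_pos"]);print(tt,h,round(s["clock"],2),"t",round((e[:2]-C)@t_,1),"F",f.round(1),H)
    if h or H[2][1]>109.5: break
cv2.imwrite("pics/s3.png",cv2.resize(c["image"][130:230,150:270],(720,600),interpolation=cv2.INTER_CUBIC))
E
```

```text
-18 False 6.32 t -18.0 F [-0.5  0.7 -0.3] (np.int64(160), np.float64(98.6), array([ 99.8, 104. , 105.9]))
-8 False 6.77 t -7.8 F [-0.3  0.4  0.5] (np.int64(160), np.float64(106.1), array([107.3, 112.5, 113.7]))
```

View pics/s3.png

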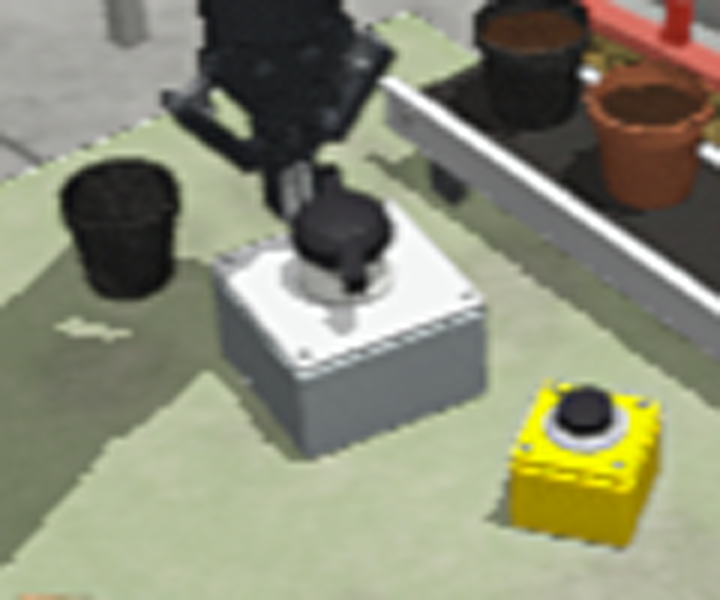

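The head turned with the ear (now at (355,270)) and sprang up to its original height. Next I'll back off, check it stays up, and press the start button.

```bash
python3 - <<'E'
from h import *
from rig import bot
q=pickle.load(open("q.pkl","rb"));tr=19
S=C+r_*46-t_*40
bot.servo_line([*S,100.5],speed=80)
bot.servo_line([*S,165],speed=150)
B=np.array([443.2,-156.0])
bot.move_to([*B,110+tr],q)
c=bot.read_camera("scene");print("head",headz(c));cv2.imwrite("pics/s4.png",cv2.resize(c["image"][130:310,150:390],(800,600),interpolation=cv2.INTER_CUBIC))
f0=np.array(bot.read_state()["ft_force"])
bot.servo_line([*B,70+tr],speed=80)
h=bot.servo_line([*B,57+tr],speed=12,until_force=12)
s=bot.read_state();print(h,s["clock"],np.array(s["ee_pos"])-[0,0,tr],np.array(s["ft_force"])-f0)
bot.dwell(.2)
s=bot.read_state();print("held",np.array(s["ee_pos"])-[0,0,tr],np.array(s["ft_force"])-f0)
bot.servo_line([*B,125+tr],speed=80)
bot.servo_line([380,-156,200],speed=150)
bot.dwell(.3)
for n in("scene","top"):
    c=bot.read_camera(n);P=dep(c);g=cv2.cvtColor(c["image"],cv2.COLOR_BGR2GRAY)
    print(n,"head",headz(c))
    for nm,cc in(("start",[443.5,-155.5]),("rev",[445,-300.])):
        r=np.hypot(P[...,0]-cc[0],P[...,1]-cc[1]);m=(r<20)&(P[...,2]>55)&(P[...,2]<80)&(g<75);print(nm,m.sum(),P[m].mean(0).round(1))
    cv2.imwrite(f"pics/{n}5.png",c["image"])
s=bot.read_state();print(s["clock"],s["ft_force"])
E
```

```text
head (np.int64(156), np.float64(105.8), array([106.8, 111.7, 112.3]))
True 11.1083 [ 443.29396662 -156.05537711   58.9993007 ] [-2.29098987  1.14226927  8.28227185]
held [ 443.31814144 -156.06532526   59.0043653 ] [-1.90155789  2.4938167   7.92192484]
scene head (np.int64(158), np.float64(106.0), array([107.3, 111.8, 112.4]))
start 74 [ 440.7 -158.    64.8]
rev 115 [ 442.7 -302.    64.8]
top head (np.int64(225), np.float64(108.4), array([108.6, 112.6, 113.9]))
start 55 [ 443.1 -155.5   65.7]
rev 71 [ 445.6 -300.2   65.3]
13.4083 [ 0.04096434 -0.34037678  0.05343636]
```

View pics/s4.png

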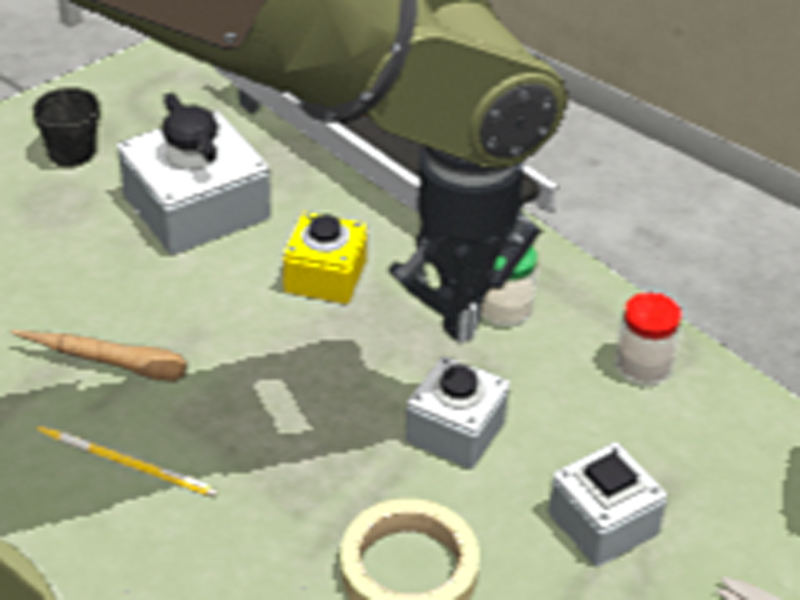

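View pics/scene5.png

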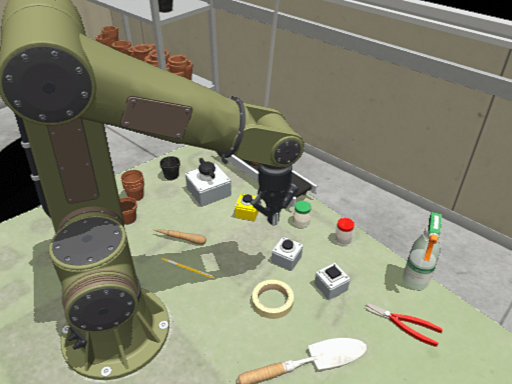

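The tip pressed the start cap down to 59.0 mm, its hard end, and the cap came back out to 65 mm. The last picture shows the mushroom up at (207,168), the jars and pot where they were, and the gripper clear of everything. I'm handing the job in.

```bash
python3 -c "
from rig import bot
bot.finish_job();print(bot.read_state()['clock'])"
```

```text
the job is handed in; nothing more can be done
the job is handed in; nothing more can be done
```

The stop control test is done in the order asked, and I handed it in at about 13.4 s on the robot's clock. All of it was done with closed fingers and light touches, and nothing was gripped.

- **Stop pressed:** the fingertips pushed the mushroom to its hard end, with the tip at 101.0 mm. After I let go it stayed about 7.5 mm down in both cameras, so it latched.
- **Stop released:** I pushed the +y ear clockwise with the side of the fingers. The head sprang back up to its original height and stayed there after I backed off.
- **Start pressed:** I pressed the round button on the grey box to its hard end, with the tip at 59.0 mm. It came back out to about 65 mm.
- **Left alone:** the square button measured 65 mm high at the end, the same as at the start. The jars and pot look unmoved in the last picture, which I judged by eye only. I never approached the yellow look-alike.

The tool force read near zero before hand-in. No check failed; the two cameras disagreed by 2–4 mm in places on sideways position, so I aimed between them.

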